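Fan on, then open the child-proof descaler bottle in a caravan kitchen

TASK

Flip the extractor fan's toggle switch fully over to on. Then open the cleaner bottle clamped in its bracket: press its child-proof cap down, twist it anticlockwise while pressed, and lift it off. Finish while still holding the cap in the gripper, upright and roughly 10 cm straight above the bottle's mouth; do not put it down, and leave the mug, soap bottle and brush where they are.

Things in the scene. Friction and masses are not known exactly. Their poses are not given: they have to be found in the camera images.
- bottle: White square cleaner bottle, 82 mm wide, clamped in an aluminium bracket (110 x 110 mm foot) that is screwed to the worktop: it cannot move or turn. Origin at the centre of the foot's underside on the worktop, z up; yaw varies. Shoulder ends at 122 mm height, then a bare round neck, 26 mm in diameter, up to the cap.
- mouth (a point): Centre of the neck's top end, 168 mm above the worktop, hidden in the cap while that is on, 23 mm above the cap's origin then. A spring in it resists the pressing of the cap: about 5 N at first, 10 N at the end of the travel, 6 mm down.
- cap: Round ribbed grey push-and-turn cap, 49 mm in diameter, 34 mm tall, 40 g, loose but locked on the bottle. Origin at the centre of its lower rim, z up; locked, its rim is 145 mm and its top 179 mm above the worktop. It can be neither pulled off nor turned until pressed down more than 3 mm. It can be gripped across any diameter from above, with free room beside the whole skirt.
- cap_top (a point): Centre of the cap's top face, 34 mm above its origin. Held down, the cap turns anticlockwise (seen from above) only. Teeth hold it over the first 0.9 rad: keep it pressed there. Past that it is free to lift straight off, but beyond about 2.2 rad it meets a stop, so turn it about 1.4 rad.
- fan_box: White switch box of the extractor fan, screwed to the worktop: 130 mm (x) x 80 mm (y) x 36 mm high, with the toggle on its middle. Origin at the centre of its underside, z up; yaw varies. The toggle swings from the box's own -x side (off) to its +x side (on).
- fan_switch (a joint): Angle of the toggle: 0 = off, leaning 0.5 rad from upright to the box's -x; 1.0 = on, leaning 0.5 rad to the box's +x. Its hinge runs along the box's y, 40 mm above the worktop over the box's origin. It is over-centre: past the middle (0.5) it snaps to the nearer end and stays; about 0.12 Nm (2 to 3 N at the paddle) moves it.
- fan_tip (a point): Middle of the upper end of the black toggle paddle, 70 mm from its hinge; the paddle is 30 mm wide along the box's y, 10 mm thick and 40 mm long, its top about 101 mm above the worktop when off.
- mug: White mug, 80 mm in diameter, 90 mm tall, standing loose; origin at the centre of its underside. Leave alone.
- soap: Small round clear soap bottle, 52 mm in diameter, 140 mm tall, standing loose; origin at the centre of its underside. Leave alone.
- brush: Basting brush with a wooden handle lying loose on the worktop, under 250 mm long; origin under its middle, x along it. Leave alone.
Mind the look-alikes: they are no part of the job. Leave any orange, pink or yellow look-alike of the bottle alone.

How it is judged:
By the outcome, as a careful person would: the job done as asked, in the order asked, and still so for the second after the job is handed in, while the arm keeps its last pose, push and grip.
It also fails if it takes over 54 s, if anything falls off the work surface, if the arm or the gripper's body presses on something with over 40 N, if the wrist force passes 120 N, or if a joint passes its speed limit or range.

ROBOT

A 6-joint arm with a two-finger parallel gripper is mounted at the origin on the work surface. World frame = base frame: x ahead of the robot, y to its left, z up, the work surface at z = 0. Lengths are in m, angles in rad, forces in N, time in s.
With the tool pointing down it reaches from about 0.35 to 0.975 m from the base axis. Payload 17.4 kg.
Tool frame: the origin (TCP) lies on the centre line of the jaws, within the pads' length; the fingertips stand 25 mm ahead of it and the grasp point (between the pads) lies 6 mm ahead of it (bot.tcp_to_tips is the y of the fingertips in the tool frame, in m); y points along the fingers, z is the direction in which the jaws open and shut, and the axes are right-handed (so a half turn about y gives the same grasp; the last joint's range is limited). The gripper opens to 85 mm and grips with 20 to 120 N. Pads are 22 mm wide; open, the fingers measure 114 mm over their backs; the gripper's body (76 mm by 85 mm) begins 54 mm behind the grasp point. The pads swing forward as they close: fully open they stand 13 mm farther back than shut.
Start: joints at [1.265, 0.116, 1.442, -0, 1.584, -0.038], TCP at [0.179, 0.651, 0.256] pointing down, gripper open.
Joint ranges: [-2.83, 2.83], [-0.83, 2.19], [0.07, 2.5], [-1.14, 4.28], [0.01, 3], [-2.97, 2.97]. Speed limits (rad/s): [1.89, 1.89, 2.22, 3.14, 3.14, 3.14].

INTERFACE

Orientations are given as a rotation vector (axis times angle).
In Python, from station import bot gives the robot as it stands. The module is installed in compiled form; this text tells all that it offers.
- The arm moves only by the tool servo_tool, never from a script. Its argument "plan" is a list of rows, each an object with "linear": the shift along the tool's x, y, z in cm, a list of three; "spin": the turn about the tool's y in rad. A call has 1 to 20 rows; each row is the pose to reach, as a shift and turn from the pose commanded when the call began, along the tool's axes at that moment; what a row does not reach only later rows make up. A row lasts 1/10 s, in which the tool goes at most 50 mm and 8.59 degrees, less where a joint would pass 70% of its speed; a pose out of reach is approached as far as the arm can. A call with a gripper value outside its range is refused whole. "hand" is the finger opening in cm, from 0 to 8.54, set as the call begins (left out, the last holds). The fingers move at their own pace and stop on an object; "squeeze" is the grip in N (left out, the last holds). Time passes only in rows, so rows that repeat a pose let the fingers close. It gives the time, the measured TCP pose, the force and the opening at its end, in the units of the state.
- bot.read_state(): the state, without advancing time (a new reading comes with each control period).
- bot.read_camera(name): name is "side" or "top" or "wrist"; returns (picture, depth): 480x640x3 uint8, red, green, blue; 480x640 float32, m along the optical axis (not along the pixel's ray), 0 where there is no reading.
- bot.calibration(name): a dict with "fx", "fy", "cx", "cy" (pixels), "eye" and "rotation" of the camera in the world. Camera axes: x right, y down, z forward; pixel columns grow to the right and rows downward; lengths in m; the calibration is good to about 2 mm. A picture is of the moment at which its call begins: read the wrist's pose just before it. calibration takes no time and is no camera call; for the wrist camera it gives the pose at the moment of the call.
- bot.close_job(): hands the job in, once; it reports no verdict.
Trained networks look in the newest picture that a camera, given by its name, has taken for a name from the list of things; names that differ only in an ending like _2 or _b are one class to them, and where a whole thing is asked for, a point or a joint stands for the part that bears it (a point fixed in the world has none). Each returns a list of dicts, best first, with "confidence" (0 to 1); they miss things now and then, are a little off and sometimes report something else, mostly with a low value. They report only what shows in the picture. A call takes as long as a camera call. They do not tell look-alikes from the thing itself.
- bot.spot_in(target, camera): "centre" ([row, column] in pixels, amid what is visible of it).
The state is a dict: "t": time; "joints": joint angles; "joint_velocities": joint speeds; "effort": joint torques, N m; "tool_pos": TCP position; "ee_rot": TCP orientation; "ft_force": force on the tool from outside, world axes, zero at the start; "wrist_torque": the same for the moment, N m; "gripper_width": finger opening in m.
Only numpy, scipy, OpenCV 4.12 (cv2) and the standard library are available. Lean on these libraries where they do the work, as an engineer would, in place of code of your own. Each camera call takes 0.05 s, during which the arm holds its last target. There are 200 camera calls.

## Working session

There is one attempt and no reset: what is moved stays moved. The work goes in short steps, Python scripts to look and compute and a tool call to move; the robot and the scene stay as the last step left them, time stands still between calls to the robot, and variables do not carry over. Pictures are saved under pics/ and viewed, about 8 in all and at most 12, crops included, and the job is handed in when it is done.

Besides the shell and the picture viewer there is one more tool, called after ">>>" in YAML: its name, and indented under it one key for each argument. servo_tool: Moves the arm, as the interface text tells. Its arguments: {"type":"object","properties":{"plan":{"type":"array"},"hand":{"type":"number"},"squeeze":{"type":"number"}},"required":["plan"]}

```bash
mkdir -p pics; cat > h.py <<'E'
from station import bot
import numpy as np, cv2
from scipy.spatial.transform import Rotation as R
def world(cam,dep,r,c,cal=None):
    k=cal or bot.calibration(cam); d=dep
    p=np.array([(c-k['cx'])/k['fx']*d,(r-k['cy'])/k['fy']*d,d])
    return np.array(k['rotation'])@p+np.array(k['eye'])
def med(D,r,c,w=2):
    a=D[max(0,int(r)-w):int(r)+w+1,max(0,int(c)-w):int(c)+w+1];a=a[a>0]
    return float(np.median(a)) if a.size else 0
E
python3 - <<'E'
from h import *
s=bot.read_state();print(s['tool_pos'],s['ee_rot'],R.from_rotvec(s['ee_rot']).as_matrix().round(3),s['ft_force'],s['gripper_width'],bot.tcp_to_tips)
for cam in('top','side'):
    P,D=bot.read_camera(cam);cv2.imwrite(f'pics/{cam}0.png',P[:,:,::-1]);np.save(cam+'0.npy',D)
    k=bot.calibration(cam);print(cam,np.round(k['eye'],3),np.round(k['rotation'],2).tolist(),k['fx'])
    for t in('bottle','cap','fan_box','fan_switch','mug','soap','brush'):
        print(t,[(np.round(o['centre']).tolist(),round(o['confidence'],2),world(cam,med(D,*o['centre']),*o['centre']).round(3).tolist()) for o in bot.spot_in(t,cam)])
E
```

```text
[0.17856966 0.65078132 0.25555755] [-1.56170354  0.21040823 -0.21006969] [[ 0.964 -0.     0.265]
 [-0.265 -0.001  0.964]
 [-0.    -1.    -0.001]] [ 0.1262835  -0.50323918 -0.00853255] 0.08564005502782694 0.025
top [0.485 0.025 1.227] [-2.16, 2.17, -0.09] 496.2064423644702
bottle [([253.0, 344.0], 0.89, [0.346, -0.114, 1.087]), ([178.0, 418.0], 0.83, [-0.381, -0.841, 0.36]), ([273.0, 506.0], 0.78, [-0.332, -0.792, 0.409]), ([253.0, 422.0], 0.62, [-0.029, -0.489, 0.712]), ([325.0, 438.0], 0.55, [0.245, -0.215, 0.986])]
cap [([242.0, 439.0], 0.69, [-0.126, -0.587, 0.615]), ([269.0, 161.0], 0.5, [1.388, 0.928, 2.129]), ([307.0, 330.0], 0.23, [0.672, 0.211, 1.413])]
fan_box [([251.0, 239.0], 0.8, [0.863, 0.403, 1.605])]
fan_switch [([256.0, 236.0], 0.55, [0.898, 0.437, 1.639])]
mug [([168.0, 325.0], 0.86, [-0.03, -0.49, 0.711]), ([254.0, 421.0], 0.41, [-0.02, -0.48, 0.722])]
soap [([309.0, 331.0], 0.87, [0.678, 0.218, 1.42])]
brush [([272.0, 159.0], 0.83, [1.411, 0.951, 2.152])]
side [-0.163 -0.737  0.728] [-1.98, 0.77, -0.47] 550.940472227017
bottle [([357.0, 340.0], 0.89, [-0.522, -1.096, 0.368]), ([372.0, 468.0], 0.76, [-0.906, -1.48, -0.016]), ([274.0, 443.0], 0.68, [-1.191, -1.765, -0.301]), ([310.0, 397.0], 0.64, [-0.861, -1.435, 0.029]), ([268.0, 329.0], 0.63, [-0.721, -1.295, 0.169])]
cap [([259.0, 403.0], 0.97, [-0.946, -1.519, -0.055]), ([238.0, 372.0], 0.4, [-1.058, -1.632, -0.167])]
fan_box [([238.0, 257.0], 0.93, [-0.515, -1.089, 0.375])]
fan_switch [([220.0, 256.0], 0.64, [-0.546, -1.12, 0.344]), ([237.0, 254.0], 0.33, [-0.507, -1.081, 0.383])]
mug [([240.0, 372.0], 0.74, [-1.055, -1.628, -0.164])]
soap [([286.0, 275.0], 0.85, [-0.452, -1.026, 0.439])]
brush [([221.0, 197.0], 0.76, [-0.262, -0.835, 0.629])]
```

View pics/top0.png

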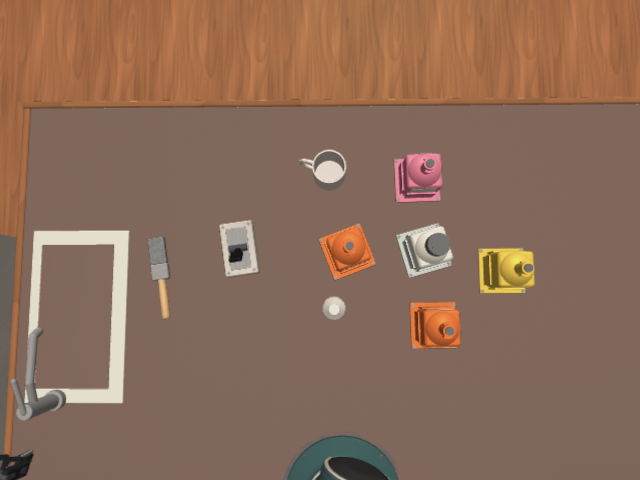

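View pics/side0.png

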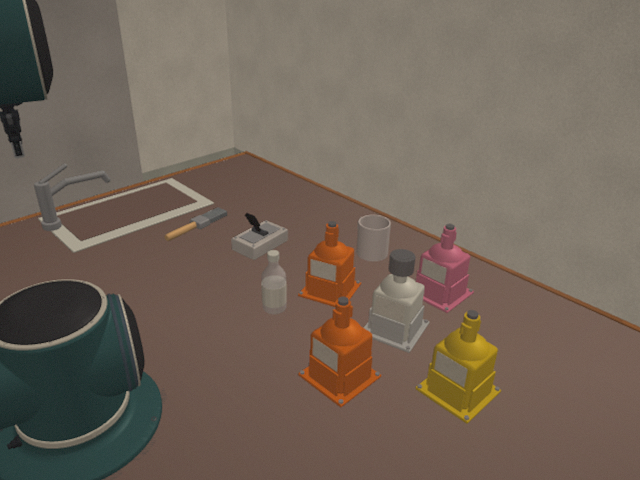

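Top view: the white bottle with the grey cap is at about (244,437), between orange, pink and yellow look-alikes. The fan box is at (248,239), with its black paddle leaning toward the robot (254,236). The side view agrees. Next I'll convert these to world positions, since the calibration rotation is a rotation vector.

```bash
sed -i "s/np.array(k\['rotation'\])@p/R.from_rotvec(np.ravel(k['rotation'])).as_matrix()@p/" h.py
python3 - <<'E'
from h import *
P=cv2.imread('pics/top0.png')[:,:,::-1].astype(int);D=np.load('top0.npy')
k=bot.calibration('top');print(k)
r,c=np.mgrid[0:480,0:640]
M=R.from_rotvec(np.ravel(k['rotation'])).as_matrix()
W=np.stack([(c-k['cx'])/k['fx']*D,(r-k['cy'])/k['fy']*D,D],-1)@M.T+k['eye']
np.save('W.npy',W)
# bird map of z: cap
z=W[...,2]
def box(r0,r1,c0,c1,m):
    s=np.zeros(z.shape,bool);s[r0:r1,c0:c1]=1;return s&m&(D>0)
m=box(225,265,420,460,z>.165);p=W[m];print('cap',len(p),p.min(0),p.max(0),np.median(p,0))
(x,y),rad=cv2.minEnclosingCircle(p[:,:2].astype(np.float32));print(x,y,rad)
m=box(210,290,210,270,(z>.025)&(z<.05));p=W[m];q=cv2.minAreaRect(p[:,:2].astype(np.float32));print('box',q,np.median(p[:,2]))
m=box(210,290,210,270,(z>.05));p=W[m];print('paddle',len(p),p.min(0),p.max(0),p[p[:,2]>p[:,2].max()-.008].mean(0))
for n,b in dict(mug=(140,195,295,355),soap=(290,325,315,350),or1=(220,285,315,380),pink=(145,205,390,450),yel=(240,300,475,540),or2=(300,355,405,465),bot=(220,280,390,455)).items():
    m=box(*b,z>.01);p=W[m];print(n,p.min(0).round(3),p.max(0).round(3), p[p[:,2]>p[:,2].max()-.01].mean(0).round(3))
E
```

```text
{'fx': 496.2064423644702, 'fy': 496.2064423644702, 'cx': 322.80512246218143, 'cy': 240.26562165900367, 'eye': array([0.48549504, 0.02530326, 1.22661227]), 'rotation': array([-2.16152074,  2.16534645, -0.08685824])}
cap 435 [ 0.55577429 -0.22410908  0.16592593] [ 0.60291439 -0.17657196  0.18501644] [ 0.5790171  -0.19952813  0.17936799]
0.5797498226165771 -0.20077630877494812 0.024798022583127022
box ((0.5830200910568237, 0.25111812353134155), (0.1301366686820984, 0.08200588077306747), 8.520621299743652) 0.03769969811626428
paddle 171 [0.54621085 0.22841586 0.05027573] [0.58944401 0.27095723 0.10585203] [0.55231691 0.24542765 0.10189802]
mug [ 0.729 -0.008  0.01 ] [0.81  0.103 0.096] [0.771 0.031 0.09 ]
soap [ 0.417 -0.004  0.021] [0.467 0.047 0.144] [0.441 0.021 0.14 ]
or1 [ 0.511 -0.074  0.01 ] [0.642 0.055 0.18 ] [ 0.577 -0.013  0.174]
pink [ 0.701 -0.241  0.01 ] [ 0.807 -0.131  0.18 ] [ 0.755 -0.188  0.174]
yel [ 0.477 -0.441  0.01 ] [ 0.582 -0.335  0.179] [ 0.529 -0.388  0.173]
or2 [ 0.343 -0.271  0.01 ] [ 0.451 -0.165  0.179] [ 0.398 -0.22   0.173]
bot [ 0.519 -0.26   0.01 ] [ 0.644 -0.136  0.185] [ 0.579 -0.2    0.18 ]
```

The fan box centre is (0.583, 0.251) at yaw 8.5°, and the cap centre is (0.580, −0.201) with its top at 0.179; both match the given sizes. I'm moving to the toggle's off side with the fingers shut.

>>> servo_tool:
  plan:
    - {"linear": [4, 0, -3], "spin": -0.1}
    - {"linear": [8, 0, -6], "spin": -0.2}
    - {"linear": [12, 0, -9], "spin": -0.3}
    - {"linear": [16, 0, -12], "spin": -0.417}
    - {"linear": [20, 0, -15], "spin": -0.417}
    - {"linear": [24, 0, -18], "spin": -0.417}
    - {"linear": [28, 0, -21], "spin": -0.417}
    - {"linear": [32, 0, -24.3], "spin": -0.417}
    - {"linear": [36, 0, -27.5], "spin": -0.417}
    - {"linear": [39, 0, -29.8], "spin": -0.417}
    - {"linear": [41.3, 0, -31.5], "spin": -0.417}
    - {"linear": [41.3, 0, -31.5], "spin": -0.417}
    - {"linear": [41.3, 0, -31.5], "spin": -0.417}
    - {"linear": [41.3, 0, -31.5], "spin": -0.417}
  hand: 0

```text
t: 2.2
tool_pos: [0.4931, 0.2385, 0.2564]
ee_rot: [-1.567, -0.118, 0.118]
ft_force: [-0.2, -0.1, -0.2]
gripper_width: 0.0
```

```bash
python3 - <<'E'
from h import *
s=bot.read_state();P,D=bot.read_camera('wrist');cv2.imwrite('pics/w1.png',P[:,:,::-1])
print(s['t'],s['tool_pos'],R.from_rotvec(s['ee_rot']).as_matrix().round(3),s['ft_force'],s['gripper_width'],s['joints'])
k=bot.calibration('wrist')
for t in('fan_box','fan_switch','fan_tip'):
    print(t,[(np.round(o['centre']).tolist(),round(o['confidence'],2),world('wrist',med(D,*o['centre']),*o['centre']).round(3).tolist()) for o in bot.spot_in(t,'wrist')])
E
```

```text
2.2 [0.49312275 0.23851503 0.25636231] [[ 0.989 -0.    -0.149]
 [ 0.149  0.     0.989]
 [ 0.    -1.     0.   ]] [-0.24503085 -0.06259711 -0.16687554] 3.090253759681792e-05 [ 4.03838619e-01 -1.62805944e-01  1.71550057e+00  2.10170766e-04
  1.58882128e+00 -1.31675870e+00]
fan_box [([262.0, 314.0], 0.78, [0.541, 0.244, 0.039])]
fan_switch []
fan_tip [([305.0, 293.0], 0.5, [0.552, 0.231, 0.101])]
```

View pics/w1.png

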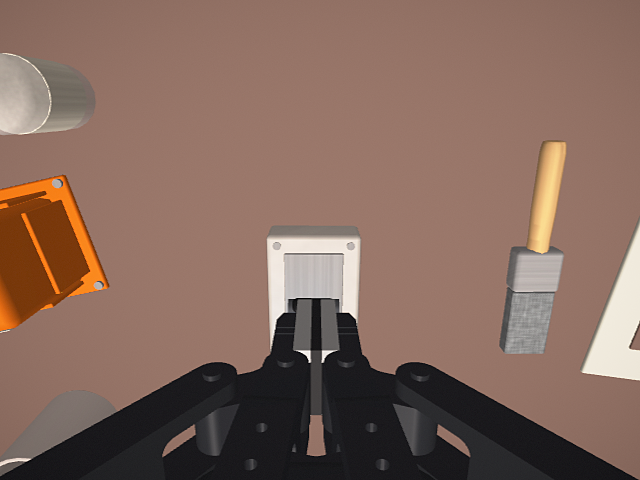

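The fingers are in line with the switch box, just on its off side. I'm descending and pushing toward on.

>>> servo_tool:
  plan:
    - {"linear": [0, 4, 0], "spin": 0}
    - {"linear": [0, 8, 0], "spin": 0}
    - {"linear": [0, 12, 0], "spin": 0}
    - {"linear": [0, 15.6, 0], "spin": 0}
    - {"linear": [0, 15.6, 0], "spin": 0}
    - {"linear": [1.5, 15.6, 0], "spin": 0}
    - {"linear": [3, 15.6, 0], "spin": 0}
    - {"linear": [4, 15.6, 0], "spin": 0}
    - {"linear": [5, 15.6, 0], "spin": 0}
    - {"linear": [6, 15.6, 0], "spin": 0}
    - {"linear": [7, 15.6, 0], "spin": 0}
    - {"linear": [8, 15.6, 0], "spin": 0}
    - {"linear": [9, 15.6, 0], "spin": 0}
    - {"linear": [9.6, 15.6, 0], "spin": 0}
    - {"linear": [9.6, 15.6, 0], "spin": 0}

```text
t: 3.9
tool_pos: [0.5871, 0.252, 0.0999]
ee_rot: [-1.569, -0.112, 0.122]
ft_force: [-20.3, -4.4, 9.7]
gripper_width: 0.0002
```

A 20 N reaction suggests it is against the end stop. I'm backing off, rising and checking.

>>> servo_tool:
  plan:
    - {"linear": [-1.5, 0, 0], "spin": 0}
    - {"linear": [-3, 0, 0], "spin": 0}
    - {"linear": [-3, -4, 0], "spin": 0}
    - {"linear": [-3, -8, 0], "spin": 0}
    - {"linear": [-3, -12, 0], "spin": 0}
    - {"linear": [-3, -17, 0], "spin": 0}
    - {"linear": [-6, -17, 0], "spin": 0}
    - {"linear": [-10, -17, 0], "spin": 0}
    - {"linear": [-14, -17, 0], "spin": 0}
    - {"linear": [-14, -17, 0], "spin": 0}

```text
t: 4.9
tool_pos: [0.4474, 0.231, 0.2713]
ee_rot: [-1.567, -0.119, 0.117]
ft_force: [-0.5, -0.6, -0.3]
gripper_width: -0.0001
```

```bash
python3 - <<'E'
from h import *
s=bot.read_state();print(s['t'],s['tool_pos'],R.from_rotvec(s['ee_rot']).as_matrix().round(3),s['ft_force'],s['joints'])
a,_=bot.read_camera('side')
P,D=bot.read_camera('top')
I=np.hstack([cv2.resize(X[:,:,::-1],None,fx=3.5,fy=3.5,interpolation=2) for X in(P[200:300,190:300],a[190:290,205:315])]);cv2.imwrite('pics/c2.png',I)
k=bot.calibration('top');r,c=np.mgrid[0:480,0:640]
W=np.stack([(c-k['cx'])/k['fx']*D,(r-k['cy'])/k['fy']*D,D],-1)@R.from_rotvec(k['rotation']).as_matrix().T+k['eye']
p=W[215:285,215:265].reshape(-1,3);p=p[(p[:,2]>.05)&(p[:,2]<.12)];print(len(p),p.min(0),p.max(0)) 
if len(p):print(p[p[:,2]>p[:,2].max()-.008].mean(0))
E
```

```text
4.9 [0.44739677 0.23104012 0.27129032] [[ 0.989  0.001 -0.15 ]
 [ 0.15   0.001  0.989]
 [ 0.001 -1.     0.001]] [-0.51612537 -0.57895861 -0.30789227] [ 4.25920235e-01 -2.67506100e-01  1.77974789e+00  1.99607437e-04
  1.62786698e+00 -1.29497448e+00]
222 [0.57512238 0.22822859 0.05006887] [0.61985148 0.27139289 0.10650112]
[0.61349151 0.2543503  0.10193905]
```

View pics/c2.png

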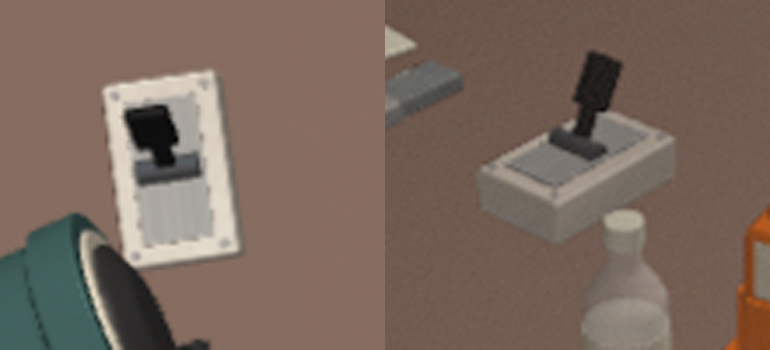

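The switch is on: the paddle tip is at x = 0.613, against 0.616 expected, and it leans to +x in both views. I'm moving over the cap, opening the fingers and pre-turning clockwise so the last joint has room for the twist.

>>> servo_tool:
  plan:
    - {"linear": [0.6, 0, -4], "spin": 0.14}
    - {"linear": [1.2, 0, -8], "spin": 0.28}
    - {"linear": [1.8, 0, -12], "spin": 0.42}
    - {"linear": [2.4, 0, -16], "spin": 0.56}
    - {"linear": [3, 0, -20], "spin": 0.7}
    - {"linear": [3.6, 0, -24], "spin": 0.84}
    - {"linear": [4.2, 0, -28], "spin": 0.98}
    - {"linear": [4.8, 0, -32], "spin": 1.12}
    - {"linear": [5.4, 0, -36], "spin": 1.26}
    - {"linear": [6, 0, -40], "spin": 1.4}
    - {"linear": [6.7, 0, -43], "spin": 1.54}
    - {"linear": [6.7, 0, -44.7], "spin": 1.65}
    - {"linear": [6.7, 0, -44.7], "spin": 1.65}
    - {"linear": [6.7, 0, -44.7], "spin": 1.65}
    - {"linear": [6.7, 0, -44.7], "spin": 1.65}
  hand: 8.5

```text
t: 6.5
tool_pos: [0.583, -0.2003, 0.2701]
ee_rot: [-1.243, 1.156, -1.155]
ft_force: [0.3, -0.5, -0.7]
gripper_width: 0.0856
```

```bash
python3 - <<'E'
from h import *
s=bot.read_state();P,D=bot.read_camera('wrist');k=bot.calibration('wrist');cv2.imwrite('pics/w3.png',P[:,:,::-1])
print(s['t'],s['tool_pos'],R.from_rotvec(s['ee_rot']).as_matrix().round(3),s['gripper_width'],s['joints'])
r,c=np.mgrid[0:480,0:640]
W=np.stack([(c-k['cx'])/k['fx']*D,(r-k['cy'])/k['fy']*D,D],-1)@R.from_rotvec(k['rotation']).as_matrix().T+k['eye']
m=(D>0)&(np.hypot(W[...,0]-.58,W[...,1]+.2)<.035)&(W[...,2]>.175)&(W[...,2]<.185)
p=W[m];print(len(p),p.min(0),p.max(0),np.median(p[:,2]),cv2.minEnclosingCircle(p[:,:2].astype(np.float32)))
for o in bot.spot_in('cap','wrist'):print(o)
E
```

```text
6.5 [ 0.58298474 -0.20031495  0.27007649] [[ 0.072 -0.     0.997]
 [-0.997  0.     0.072]
 [-0.    -1.    -0.   ]] 0.0856080553664942 [-3.72386906e-01 -1.41058234e-02  1.55445336e+00  1.03424231e-04
  1.60160771e+00 -4.44723779e-01]
6315 [ 0.55491076 -0.22654505  0.17500797] [ 0.60319295 -0.17782634  0.1817916 ] 0.17938732069435823 ((0.5789957642555237, -0.20221205055713654), 0.024615421891212463)
{'centre': [254.3, 308.5], 'confidence': 0.95}
```

View pics/w3.png

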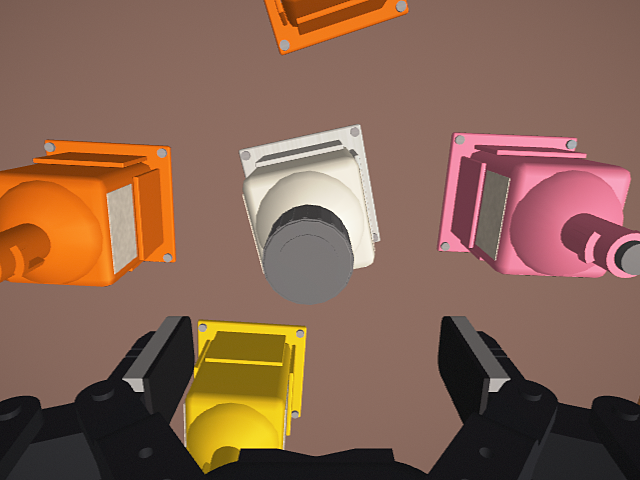

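The wrist view shows the open jaws bracketing the grey cap at (258,308). Its centre refines to (0.579, −0.2015), top at 0.179. I'm centring, descending and then closing.

>>> servo_tool:
  plan:
    - {"linear": [0.1, 1, -0.4], "spin": 0}
    - {"linear": [0.1, 3, -0.4], "spin": 0}
    - {"linear": [0.1, 5, -0.4], "spin": 0}
    - {"linear": [0.1, 7, -0.4], "spin": 0}
    - {"linear": [0.1, 9, -0.4], "spin": 0}
    - {"linear": [0.1, 10.4, -0.4], "spin": 0}
    - {"linear": [0.1, 10.4, -0.4], "spin": 0}
    - {"linear": [0.1, 10.4, -0.4], "spin": 0}

```text
t: 7.4
tool_pos: [0.5788, -0.202, 0.1668]
ee_rot: [-1.242, 1.157, -1.157]
ft_force: [0.6, -0.1, 1.0]
gripper_width: 0.0849
```

>>> servo_tool:
  plan:
    - {"linear": [0, 0, 0], "spin": 0}
    - {"linear": [0, 0, 0], "spin": 0}
    - {"linear": [0, 0, 0], "spin": 0}
    - {"linear": [0, 0, 0], "spin": 0}
    - {"linear": [0, 0, 0], "spin": 0}
    - {"linear": [0, 0, 0], "spin": 0}
    - {"linear": [0, 0, 0], "spin": 0}
    - {"linear": [0, 0, 0], "spin": 0}
    - {"linear": [0, 0, 0], "spin": 0}
    - {"linear": [0, 0, 0], "spin": 0}
  hand: 4
  squeeze: 70

```text
t: 8.4
tool_pos: [0.5791, -0.2021, 0.1669]
ee_rot: [-1.241, 1.157, -1.158]
ft_force: [0.5, -0.2, 4.7]
gripper_width: 0.0467
```

Gripped at 46.7 mm with 5 N up. Now pressing.

>>> servo_tool:
  plan:
    - {"linear": [0, 0.15, 0], "spin": 0}
    - {"linear": [0, 0.3, 0], "spin": 0}
    - {"linear": [0, 0.45, 0], "spin": 0}
    - {"linear": [0, 0.55, 0], "spin": 0}
    - {"linear": [0, 0.55, 0], "spin": 0}
    - {"linear": [0, 0.55, 0], "spin": 0}
  hand: 3

```text
t: 9.0
tool_pos: [0.5791, -0.2021, 0.1618]
ee_rot: [-1.241, 1.156, -1.158]
ft_force: [-1.5, 0.3, 8.8]
gripper_width: 0.0469
```

8.8 N fits roughly 5 mm of travel. I'm twisting anticlockwise while pressed.

>>> servo_tool:
  plan:
    - {"linear": [0, 0.05, 0], "spin": -0.1}
    - {"linear": [0, 0.05, 0], "spin": -0.2}
    - {"linear": [0, 0.05, 0], "spin": -0.3}
    - {"linear": [0, 0.05, 0], "spin": -0.4}
    - {"linear": [0, 0.05, 0], "spin": -0.5}
    - {"linear": [0, 0.05, 0], "spin": -0.6}
    - {"linear": [0, 0.05, 0], "spin": -0.7}
    - {"linear": [0, 0.05, 0], "spin": -0.8}
    - {"linear": [0, 0.05, 0], "spin": -0.9}
    - {"linear": [0, 0.05, 0], "spin": -1.0}
    - {"linear": [0, 0.05, 0], "spin": -1.1}
    - {"linear": [0, 0.05, 0], "spin": -1.2}
    - {"linear": [0, 0.05, 0], "spin": -1.3}
    - {"linear": [0, 0.05, 0], "spin": -1.4}
    - {"linear": [0, 0.05, 0], "spin": -1.45}
    - {"linear": [0, 0.05, 0], "spin": -1.45}
    - {"linear": [0, 0.05, 0], "spin": -1.45}

```text
t: 10.7
tool_pos: [0.5793, -0.2022, 0.1614]
ee_rot: [-1.571, 0.038, -0.041]
ft_force: [-0.1, -0.3, 9.2]
gripper_width: 0.0471
```

```bash
python3 - <<'E'
from h import *
s=bot.read_state();print(s['t'],s['tool_pos'],R.from_rotvec(s['ee_rot']).as_matrix().round(3).tolist(),s['ft_force'],s['wrist_torque'],s['joints'])
E
```

```text
10.7 [ 0.57927536 -0.20219873  0.16144601] [[0.999, 0.002, 0.051], [-0.051, -0.001, 0.999], [0.002, -1.0, -0.001]] [-0.12180276 -0.25352558  9.21282953] [ 0.07493379 -0.00177151  0.01041737] [-3.77396051e-01  2.33554931e-02  1.69386074e+00 -2.25544135e-05
  1.42249307e+00 -1.89754957e+00]
```

The tool turned 1.45 rad with little torque. Lifting slowly first.

>>> servo_tool:
  plan:
    - {"linear": [0, -0.4, 0], "spin": 0}
    - {"linear": [0, -0.8, 0], "spin": 0}
    - {"linear": [0, -1.2, 0], "spin": 0}
    - {"linear": [0, -1.6, 0], "spin": 0}
    - {"linear": [0, -2, 0], "spin": 0}
    - {"linear": [0, -2, 0], "spin": 0}

```text
t: 11.3
tool_pos: [0.5789, -0.2021, 0.1808]
ee_rot: [-1.571, 0.04, -0.04]
ft_force: [-0.4, -0.0, -0.8]
gripper_width: 0.0467
```

The force is only the cap's weight, so it is free. Raising it the rest of the way.

>>> servo_tool:
  plan:
    - {"linear": [0, -2, 0], "spin": 0}
    - {"linear": [0, -4, 0], "spin": 0}
    - {"linear": [0, -6, 0], "spin": 0}
    - {"linear": [0, -8, 0], "spin": 0}
    - {"linear": [0, -9.8, 0], "spin": 0}
    - {"linear": [0, -10.8, 0], "spin": 0}
    - {"linear": [0, -10.8, 0], "spin": 0}
    - {"linear": [0, -10.8, 0], "spin": 0}
    - {"linear": [0, -10.8, 0], "spin": 0}
    - {"linear": [0, -10.8, 0], "spin": 0}

```text
t: 12.3
tool_pos: [0.5787, -0.2019, 0.2873]
ee_rot: [-1.57, 0.041, -0.039]
ft_force: [-0.1, -0.2, 0.4]
gripper_width: 0.0468
```

```bash
python3 - <<'E'
from h import *
s=bot.read_state();print(s['t'],s['tool_pos'],s['ft_force'],s['gripper_width'])
a,D=bot.read_camera('side');b,_=bot.read_camera('top')
cv2.imwrite('pics/s4.png',np.hstack([a[100:400,200:520],b[130:430,200:520]])[:,:,::-1])
for o in bot.spot_in('cap','side'):print(o,world('side',med(D,*o['centre']),*o['centre']))
E
```

```text
12.3 [ 0.578667   -0.20192439  0.28730563] [-0.09220969 -0.17090448  0.36726625] 0.04676554744311883
{'centre': [203.0, 405.3], 'confidence': 0.79} [ 0.55902579 -0.21098711  0.29916663]
```

View pics/s4.png

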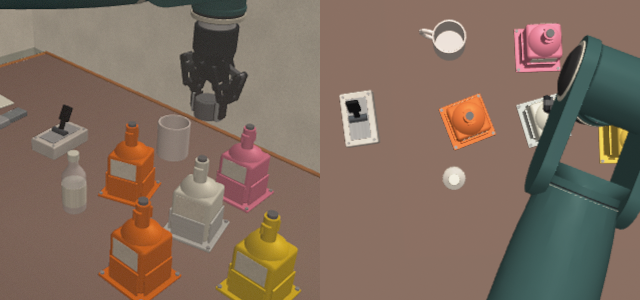

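The left half shows the bare-necked white bottle at (200,165) and the grey cap in the gripper at (207,105). The switch is still on, and the mug, soap and look-alikes haven't moved. Rim height is about 0.265 m, roughly 10 cm above the mouth, so I'm handing in.

```bash
python3 -c "
from station import bot
print(bot.close_job())"
```

```text
the job is handed in; nothing more can be done
None
```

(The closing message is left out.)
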